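# Close the tip box and hold it home in the corner stop

## Task

First lower the clear hinged lid of the purple pipette-tip box gently until it is fully shut. Then push the shut box along the worktop into the metal corner stop until its back lies flush on the aluminium bar and its right side flush on the blue bar, and finish while still pressing it gently but firmly against both bars: do not let go at the end, the box must stay held square in the corner. Leave the timer, the brown bottle and the small carton where they are.

Things in the scene. Friction and masses are not known exactly. Their poses are not given: they have to be found in the camera images.
- tip_box: Purple pipette-tip box with a clear hinged lid, loose, about 0.3 to 0.5 kg. Origin at the centre of its underside. Its flat sides lie at x = -42 mm (front) and +42 mm (back) and y = -61 mm (right) and +61 mm (left) in its own axes, z up; the purple base is 52 mm high, 76 mm with the lid shut. The lid hinge runs along the box's y at x = +45 mm, z = 54 mm, and may overhang a bar. It slides on the worktop (friction about 0.6). It is too wide to grip: push it.
- tip_box_lid (a joint): Angle of the lid, rad: 0 = shut, about 1.57 = upright, at most 1.83; opens upward and back. The hinge is stiff: the lid stays at any angle, takes about half a newton to one newton at its front edge to move, and does not fall shut. Shut, the lid covers the whole 84 x 122 mm of the box from z = 53 to 76 mm; its top plate and sides are 2 mm thick.
- lid_lip (a point): Middle of the upper front edge of the lid (shut: x = -42, y = 0, z = 76 mm in the box's axes); it moves with the lid.
- corner_stop: Fixed L-shaped corner stop of two bars, 18 mm thick and 30 mm high, screwed to the worktop. Origin at the inner corner, on the worktop; z up. The bare aluminium bar's inner face is the plane x = 0, running to y = +170 mm; the blue bar's inner face is the plane y = 0, running to x = -130 mm. The box belongs in the open quarter x < 0, y > 0, with its axes parallel to these.
- back_bar: The bare aluminium bar of the corner stop, at its far side (same origin and axes as corner_stop); the back of the box rests on it.
- side_bar: The blue bar of the corner stop, at its right side (same origin and axes as corner_stop); the right side of the box rests on it.
- seat (a point): Point on the worktop where the box's origin lies when the box is home: x = -42 mm, y = +61 mm in the axes of corner_stop.
- bench_timer: Bystander: white bench timer, 66 x 66 x 20 mm, origin at the centre of its underside.
- stain_bottle_a: Bystander: brown bottle with dark cap, 48 mm in diameter, 85 mm high, origin at the centre of its underside.
- cover_glass_box: Bystander: small white carton, 40 x 62 x 28 mm, origin at the centre of its underside.

How it is judged:
On the way:
1. the lid is shut before the box is in the corner (value of joint tip_box_lid below 0.05 rad and horizontal distance between tip_box and seat above 0.02 m), for 0.2 s.
At the end, for the whole second after the job is handed in: Lid shut (under 0.05 rad); box flat (tilt under 0.04 rad), within 4 mm of its seat and 0.03 rad of square to the stop, at rest, pressing on each bar with over 1 N; the robot still presses on the box (over 1.5 N) (value of joint tip_box_lid below 0.05 rad and horizontal distance between tip_box and seat below 0.004 m and angle between the x axis of tip_box and the x axis of corner_stop, either way round below 0.03 rad and angle between tip_box's own z axis and vertical below 0.04 rad and contact force between tip_box and back_bar above 1 N and contact force between tip_box and side_bar above 1 N and contact force between any of the fingers, the arm and tip_box above 1.5 N and linear speed of tip_box below 0.01 m/s); the arm keeps its last pose, push and grip.
It fails at once if the lid is slammed (faster than 4 rad/s) (velocity of joint tip_box_lid below -4 rad/s).
It fails at once if the box is rammed against a bar (over 40 N) (contact force between tip_box and back_bar above 40 N or contact force between tip_box and side_bar above 40 N).
It fails at once if the box is tipped or lifted (over 0.35 rad, or 30 mm off the worktop) (angle between tip_box's own z axis and vertical above 0.35 rad or height (world z) of tip_box above 0.03 m).
It fails at once if a bystander is moved more than 20 mm (distance of any of bench_timer, stain_bottle_a, cover_glass_box from where it was at the start of the episode above 0.02 m).
It also fails if it takes over 64 s, if anything falls off the work surface, if the arm or the gripper's body presses on something with over 40 N, if the wrist force passes 120 N, or if a joint passes its speed limit or range.

## Robot

A 6-joint arm with a two-finger parallel gripper is mounted at the origin on a cart in front of the work surface, level with it; the furniture and walls round the work are solid. World frame = base frame: x ahead of the robot, y to its left, z up, the work surface at z = 0. Lengths are in m, angles in rad, forces in N, time in s.
With the tool pointing down it reaches from about 0.35 to 0.775 m from the base axis. Payload 5.5 kg.
Tool frame: the origin (TCP) lies at the very end of the fingers, on their centre line; the grasp point (between the pads) lies 19 mm behind it; z points along the fingers, y is the line along which they close (so a half turn about z gives the same grasp; the last joint's range is limited). The gripper opens to 85 mm and grips with 20 to 120 N. Pads are 22 mm wide; open, the fingers measure 114 mm over their backs; the gripper's body (76 mm by 85 mm) begins 54 mm behind the grasp point. The pads swing forward as they close: fully open they stand 13 mm farther back than shut.
Start: joints at [1.001, 0.313, 0.046, 1.304, 0, 1.431], TCP at [0.24, 0.523, 0.231] pointing down, gripper open.
Joint ranges: [-2.76, 2.76], [-0.86, 1.69], [-1.03, 1.26], [-2.2, 2.34], [-1.47, 1.5], [-3.14, 3.14]. Speed limits (rad/s): [2.57, 2.57, 3.14, 3.14, 3.14, 3.14].

## Interface

Orientations are given as a unit quaternion [w, x, y, z].
In Python, from workcell import env gives the robot as it stands. The module is installed in compiled form; this text tells all that it offers.
- The arm moves only by the tool jog_arm, never from a script. Its arguments are lists of equal length, an entry for each row: "gripper": the opening, from 0 (shut) to 1 (fully open); "offset": the shift along the world's x, y, z in cm, a list of three; "twist": the turn about the world's z in degrees. In form: {"gripper": [gripper, ...], "offset": [[dx, dy, dz], ...], "twist": [twist, ...]}. A call has exactly 8 rows; each row is the pose to reach, as a shift and turn from the pose commanded when the call began; what a row does not reach only later rows make up. A row lasts 1/8 s, in which the tool goes at most 62.5 mm and 10.7 degrees, less where a joint would pass 70% of its speed; a pose out of reach is approached as far as the arm can. A call with a gripper value outside its range is refused whole. The fingers move at their own pace and stop on an object; "squeeze" is the grip in N (left out, the last holds). Time passes only in rows, so rows that repeat a pose let the fingers close, or fill a call up. It gives the time, the measured TCP pose, the force, the opening and the grip force at its end, in the units of the state.
- env.get_state(): the state, without advancing time (a new reading comes with each control period).
- env.read_camera(name): name is "scene" or "side" or "wrist"; returns a dict with "image" (400x640x3 uint8, red, green, blue), "z_map" (400x640 float32, m along the optical axis (not along the pixel's ray), 0 where there is no reading), "fovy" (degrees; the focal length in pixels is half the picture's height over the tangent of half this angle, whatever the lens; pixels are square), "cx", "cy" (the principal point, pixels), "distortion" ([k1, k2, p1, p2, k3] as OpenCV has them; the pictures are not rectified), "cam_to_world" (4x4, takes a point from camera to world coordinates). Camera axes: x right, y up, looking along -z (the intrinsics and any distortion apply to the point x, -y, -z); pixel columns grow to the right and rows downward; lengths in m; the calibration is good to about 2 mm. A picture is of the moment at which its call begins.
- env.hand_in(): hands the job in; it is judged then, once.
The state is a dict: "clock": time; "joint_pos": joint angles; "qvel": joint speeds; "tau": joint torques, N m; "tcp_pos": TCP position; "orientation": TCP orientation; "wrist_force": force on the tool from outside, world axes, zero at the start; "ft_torque": the same for the moment, N m; "finger_gap": finger opening in m; "grip_force": force on a finger pad.
Only numpy, scipy, OpenCV 4.12 (cv2) and the standard library are available. Lean on these libraries where they do the work, as an engineer would, in place of code of your own. Each camera call takes 0.05 s, during which the arm holds its last target. There are 200 camera calls.

## Working session

There is one attempt and no reset: what is moved stays moved. The work goes in short steps, Python scripts to look and compute and a tool call to move; the robot and the scene stay as the last step left them, time stands still between calls to the robot, and variables do not carry over. Pictures are saved under pics/ and viewed, at most 10 in all, crops included, and the job is handed in when it is done.

Besides the shell and the picture viewer there is one more tool, called after ">>>" by a JSON object that holds its "op" and its "data". jog_arm: Moves the arm, as the interface text tells. Its arguments: {"type":"object","properties":{"gripper":{"type":"array"},"offset":{"type":"array"},"twist":{"type":"array"},"squeeze":{"type":"number"}},"required":["gripper","offset","twist"]}

```bash
mkdir -p pics
cat > h.py <<'E'
import numpy as np, cv2
from workcell import env
def cam(n):
    c=env.read_camera(n); H,W=c["z_map"].shape
    f=H/2/np.tan(np.radians(c["fovy"])/2)
    c["K"]=np.array([[f,0,c["cx"]],[0,f,c["cy"]],[0,0,1.]]); c["D"]=np.array(c["distortion"],float); return c
def rays(c,px):
    u=cv2.undistortPoints(np.array(px,float).reshape(-1,1,2),c["K"],c["D"]).reshape(-1,2)
    d=np.c_[u[:,0],-u[:,1],-np.ones(len(u))]; T=np.array(c["cam_to_world"]); return T[:3,3],d@T[:3,:3].T
def plane(c,px,z):
    o,d=rays(c,px); return o+d*((z-o[2])/d[:,2])[:,None]
def depth(c,px):
    o,d=rays(c,px); p=np.array(px,int).reshape(-1,2); return o+d*c["z_map"][p[:,1],p[:,0]][:,None]
def save(c,n): cv2.imwrite(f"pics/{n}.png",c["image"][:,:,::-1])
E
python3 - <<'E'
from h import *
a=cam("scene");b=cam("side")
cv2.imwrite("pics/a.png",a["image"][:,:,::-1]);cv2.imwrite("pics/b.png",b["image"][:,:,::-1])
for c in(a,b):print(np.round(c["cam_to_world"],2).tolist(),c["fovy"])
print(env.get_state())
E
```

```text
[[0.88, 0.34, -0.32, 0.22], [-0.47, 0.63, -0.62, -0.62], [-0.01, 0.7, 0.71, 0.69], [0.0, 0.0, 0.0, 1.0]] 57.158183327121016
[[0.88, 0.27, -0.39, -0.0], [-0.47, 0.53, -0.7, -0.99], [0.02, 0.81, 0.59, 0.81], [0.0, 0.0, 0.0, 1.0]] 44.83906537085278
{'clock': 0.1, 'joint_pos': array([ 1.00139673e+00,  3.13954302e-01,  4.51102143e-02,  1.30358380e+00,
       -6.41227430e-06,  1.43117120e+00]), 'qvel': array([ 0.00072633, -0.00280446,  0.00105461, -0.00133756,  0.00067655,
       -0.00122876]), 'tau': array([ 2.35859923e-03, -4.81724703e+01,  2.99244386e+01,  1.27340911e-02,
       -1.74376532e-04,  2.63107211e-05]), 'tcp_pos': array([0.23936712, 0.52232457, 0.23048874]), 'orientation': array([-2.80177076e-04,  2.13237182e-01,  9.77000122e-01, -7.66163329e-04]), 'wrist_force': array([-0.27571222, -0.20103725, -0.8268838 ]), 'ft_torque': array([-0.02077303,  0.01405593,  0.0162619 ]), 'grip_force': 0.0, 'finger_gap': 0.08518361347375092}
```

View pics/a.png

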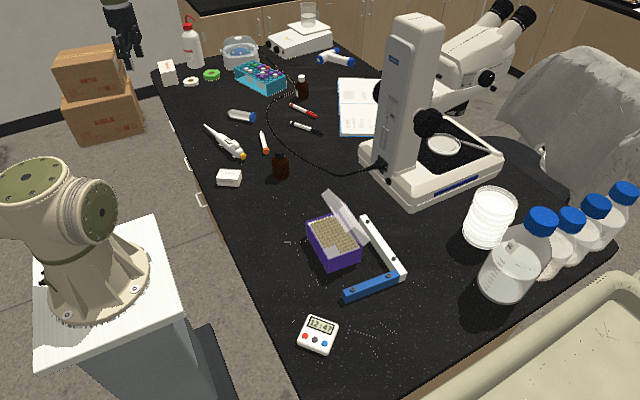

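View pics/b.png

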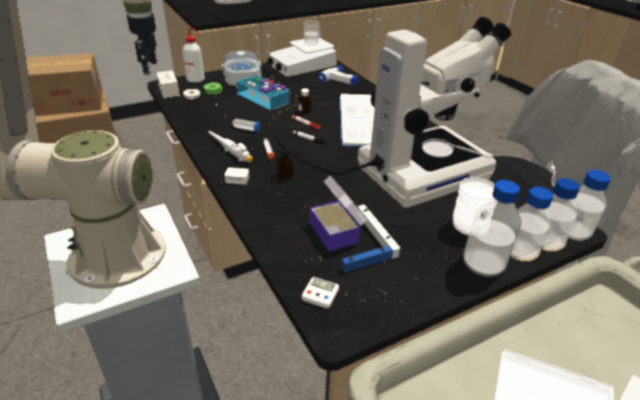

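The scene view shows the box around (333,242) with its lid standing up at about (345,215). The blue bar runs (345,295)-(398,278), the aluminium bar (362,218)-(404,275), and the timer is at (318,335). I'll zoom in for the corners.

Run:
```python
from h import *
c=cam("scene"); im=c["image"]
cv2.imwrite("pics/c.png",cv2.resize(im[175:315,290:430,::-1],None,fx=4.2,fy=4.2,interpolation=cv2.INTER_CUBIC))
hsv=cv2.cvtColor(im,cv2.COLOR_RGB2HSV)
for n,lo,hi in(("purple",(122,80,40),(150,255,255)),("blue",(100,120,60),(120,255,255))):
    m=cv2.inRange(hsv,lo,hi); m[:170]=0;m[:,:290]=0;m[:,430:]=0;m[315:]=0
    y,x=np.nonzero(m); P=depth(c,np.c_[x,y]); 
    print(n,len(x),P.min(0).round(3),P.max(0).round(3),np.percentile(P[:,2],[5,50,95]).round(3))
    if n=="blue":
        T=P[P[:,2]>.026]; r=cv2.minAreaRect((T[:,:2]*1000).astype(np.float32)); print(r,cv2.boxPoints(r).round(1).tolist())
```

```text
purple 886 [ 0.217 -0.616 -0.004] [ 0.571 -0.054  0.692] [-0.     0.029  0.051]
blue 775 [ 0.217 -0.616 -0.002] [ 0.585 -0.27   0.692] [0.003 0.028 0.032]
((372.12109375, -422.9692077636719), (484.9110412597656, 100.23729705810547), 39.39858627319336) [[153.0, -538.0999755859375], [216.60000610351562, -615.5999755859375], [591.2999877929688, -307.79998779296875], [527.7000122070312, -230.39999389648438]]
```

View pics/c.png

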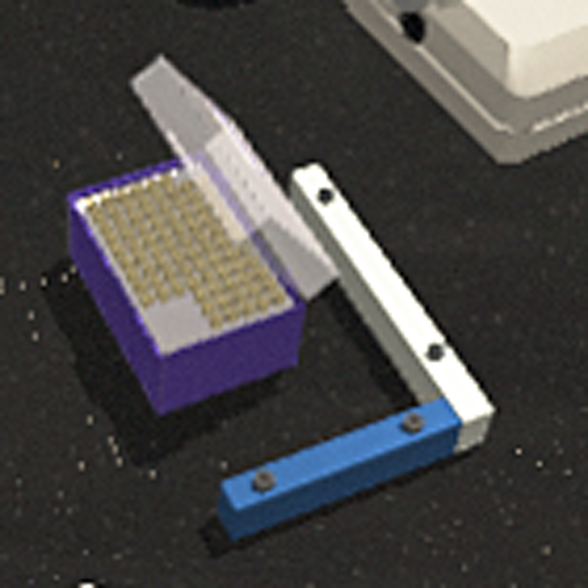

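The crop shows the base top corners at (72,200), (160,355) and (303,305). The bottom corners are (162,413) and (297,365). The inner top corner of the stop is about (421,402), the blue end (220,482) and the aluminium end (291,176).

Run:
```python
from h import *
c=cam("scene")
def P(z,*p): return plane(c,[((x+.5)/4.2-.5+290,(y+.5)/4.2-.5+175) for x,y in p],z)[:,:2]*1000
B=P(.052,(72,200),(160,355),(303,305)); F=P(0,(162,413),(297,365)); S=P(.03,(421,402),(220,482),(291,176))
print("box top FL FR BR",B.round(1).tolist(),"bottom FR BR",F.round(1).tolist(),"stop",S.round(1).tolist())
d=lambda a,b:(np.linalg.norm(b-a).round(1),np.degrees(np.arctan2(*(b-a)[::-1])).round(1))
print("box front R->L",d(B[1],B[0]),"right F->B",d(B[1],B[2]),d(F[0],F[1]),"blue ->corner",d(S[1],S[0]),"alu",d(S[0],S[2]))
# lid tip, timer, bottle, carton
hsv=cv2.cvtColor(c["image"],cv2.COLOR_RGB2HSV)
for n,s,t in (("lidtipL",(160,58),0),("lidtip",(135,80),0)):
  print(n,depth(c,[[int(290+s[0]/4.2),int(175+s[1]/4.2)+1]]).round(3))
for n,p,z in(("timer",(318,333),.02),("bottle",(280,155),.085),("carton",(229,176),.028)): print(n,plane(c,[p],z).round(3))
# lid points: depth within crop, z>0.06
v,u=np.mgrid[180:260,318:375]; px=np.c_[u.ravel(),v.ravel()]; Q=depth(c,px); Q=Q[(Q[:,2]>.06)&(Q[:,2]<.2)&(c["z_map"][px[:,1],px[:,0]]>0)]
print(len(Q),Q.min(0),Q.max(0)); Q=Q[Q[:,2].argsort()]; print(Q[::max(1,len(Q)//12)].round(3).tolist())
```

```text
box top FL FR BR [[470.7, -103.9], [461.7, -218.7], [543.4, -226.2]] bottom FR BR [[463.8, -220.0], [544.3, -227.7]] stop [[573.5, -294.3], [458.2, -285.7], [600.7, -130.0]]
box front R->L (np.float64(115.2), np.float64(85.5)) right F->B (np.float64(82.0), np.float64(-5.2)) (np.float64(80.9), np.float64(-5.5)) blue ->corner (np.float64(115.6), np.float64(-4.3)) alu (np.float64(166.6), np.float64(80.6))
lidtipL [[ 0.524 -0.105  0.136]]
lidtip [[ 0.509 -0.106  0.124]]
timer [[ 0.371 -0.342  0.02 ]]
bottle [[0.505 0.118 0.085]]
carton [[0.369 0.168 0.028]]
935 [ 0.49858148 -0.22900518  0.06052646] [ 0.57083123 -0.10260424  0.13779787]
[[0.558, -0.141, 0.061], [0.56, -0.189, 0.076], [0.523, -0.225, 0.088], [0.545, -0.169, 0.101], [0.541, -0.118, 0.111], [0.509, -0.224, 0.121], [0.503, -0.213, 0.125], [0.508, -0.143, 0.127], [0.51, -0.143, 0.129], [0.514, -0.133, 0.131], [0.527, -0.114, 0.132], [0.518, -0.164, 0.134], [0.519, -0.132, 0.136]]
```

Run:
```python
from h import *
c=cam("scene"); im=c["image"]; hsv=cv2.cvtColor(im,cv2.COLOR_RGB2HSV)
up=cv2.resize(im[175:315,290:430],None,fx=8,fy=8,interpolation=cv2.INTER_CUBIC); h=cv2.cvtColor(up,cv2.COLOR_RGB2HSV)
def rect(m,z,n):
    k,lab,st,_=cv2.connectedComponentsWithStats(m); i=1+st[1:,4].argmax(); m=(lab==i).astype(np.uint8)
    q=max(cv2.findContours(m,0,1)[0],key=cv2.contourArea)[:,0].astype(float)
    W=plane(c,(q+.5)/8-.5+[290,175],z)[:,:2]*1000; r=cv2.minAreaRect(W.astype(np.float32)); print(n,[np.round(x,1) for x in r],cv2.boxPoints(r).round(1).tolist())
vv=h[...,2]; 
blue=cv2.inRange(h,(100,120,60),(120,255,255)); b=(blue>0)
print(np.percentile(vv[b],[5,25,50,75,95]))
rect(((b)&(vv>np.percentile(vv[b],[5,95]).mean())).astype(np.uint8)*255,.03,"bluetop")
rect((( h[...,1]<60)&(vv>205)).astype(np.uint8)*255,.03,"alutop")
def P(z,*p): return plane(c,[((x+.5)/4.2-.5+290,(y+.5)/4.2-.5+175) for x,y in p],z)[:,:2]*1000
print(P(.03,(447,402),(460,425),(493,410),(219,482),(232,510)).round(1).tolist())
```

```text
[ 74.  82. 121. 188. 201.]
bluetop [array([ 521.2, -299.9]), array([ 17.7, 128.2]), np.float64(84.9)] [[456.6000061035156, -303.0], [584.2000122070312, -314.5], [585.7999877929688, -296.8999938964844], [458.20001220703125, -285.3999938964844]]
alutop [array([ 602.8, -222. ]), array([188.6,  18.7]), np.float64(84.9)] [[585.0999755859375, -315.1000061035156], [603.7000122070312, -316.79998779296875], [620.4000244140625, -128.89999389648438], [601.7999877929688, -127.19999694824219]]
[[585.2, -300.7], [582.6, -315.2], [603.1, -316.0], [457.8, -285.5], [455.3, -301.9]]
```

Measured: stop inner corner at about (586,-297) mm with yaw -5.1°. The box is at about (509,-164) with almost the same yaw, and the lid is about 0.93 rad open. The box needs to go +47 mm in the stop's x and -64 mm in its y. I'm now moving over the lid with the fingers shut and the closing line at 45° to the stop.

>>> {"op": "jog_arm", "data": {"gripper": [0, 0, 0, 0, 0, 0, 0, 0], "offset": [[1, -3, 0], [3, -8, 0], [5, -13, 0], [7.5, -18, 0], [10, -24, 0], [12.5, -29.5, 0], [15, -35, 0], [16, -38, 0]], "twist": [-3, -7, -11, -15, -19, -22, -25, -25.5]}}

```text
clock: 1.25
tcp_pos: [0.4006, 0.1403, 0.2314]
orientation: [0.0, 0.425, 0.905, 0.0]
wrist_force: [-0.2, -0.1, 0.5]
finger_gap: -0.0
grip_force: 0.0
```

>>> {"op": "jog_arm", "data": {"gripper": [0, 0, 0, 0, 0, 0, 0, 0], "offset": [[2, -5, 0], [4, -10, 0], [6.5, -15, 0], [8.5, -20, -1], [10.5, -25, -2], [12, -29, -4], [12.7, -30.8, -6], [12.7, -30.8, -7]], "twist": [0, 0, 0, 0, 0, 0, 0, 0]}}

```text
clock: 2.25
tcp_pos: [0.5262, -0.1663, 0.1598]
orientation: [-0.001, 0.425, 0.905, 0.0]
wrist_force: [-0.1, -0.0, 0.1]
finger_gap: 0.0
grip_force: 0.0
```

>>> {"op": "jog_arm", "data": {"gripper": [0, 0, 0, 0, 0, 0, 0, 0], "offset": [[0, 0, -1.5], [-0.2, 0, -2.5], [-1.2, 0.1, -3.2], [-1.9, 0.2, -3.8], [-2.6, 0.2, -4.4], [-3.2, 0.3, -5.0], [-3.7, 0.3, -5.6], [-4.2, 0.4, -6.2]], "twist": [0, 0, 0, 0, 0, 0, 0, 0]}}

```text
clock: 3.25
tcp_pos: [0.4848, -0.1612, 0.0991]
orientation: [0.0, 0.423, 0.906, 0.0]
wrist_force: [0.2, -0.4, 0.5]
finger_gap: 0.0
grip_force: 0.3
```

>>> {"op": "jog_arm", "data": {"gripper": [0, 0, 0, 0, 0, 0, 0, 0], "offset": [[-0.3, 0, -0.5], [-0.5, 0, -1.0], [-0.7, 0.1, -1.4], [-0.8, 0.1, -1.8], [-0.8, 0.1, -2.1], [-0.8, 0.1, -2.2], [-0.8, 0.1, -2.3], [-0.8, 0.1, -2.3]], "twist": [0, 0, 0, 0, 0, 0, 0, 0]}}

```text
clock: 4.25
tcp_pos: [0.4768, -0.1603, 0.0763]
orientation: [0.0, 0.424, 0.906, 0.0]
wrist_force: [0.3, 0.3, 0.1]
finger_gap: -0.0001
grip_force: 0.0
```

Run:
```python
from h import *
c=cam("scene"); print(env.get_state()["wrist_force"])
cv2.imwrite("pics/d.png",cv2.resize(c["image"][150:330,270:430,::-1],None,fx=3.3,fy=3.3,interpolation=cv2.INTER_CUBIC))
```

```text
[0.1931248  0.08550103 0.09063464]
```

View pics/d.png

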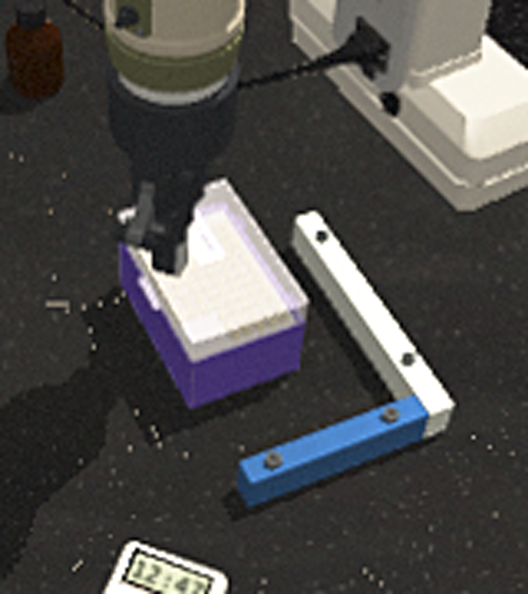

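The lid looks nearly shut (front edge near (160,300) in the crop), but there is no contact force yet. I'm pressing a little lower until it builds.

>>> {"op": "jog_arm", "data": {"gripper": [0, 0, 0, 0, 0, 0, 0, 0], "offset": [[0, 0, -0.1], [0, 0, -0.1], [0, 0, -0.2], [0, 0, -0.2], [0, 0, -0.3], [0, 0, -0.3], [0, 0, -0.3], [0, 0, -0.3]], "twist": [0, 0, 0, 0, 0, 0, 0, 0]}}

```text
clock: 5.3
tcp_pos: [0.4768, -0.1604, 0.0752]
orientation: [0.001, 0.424, 0.906, -0.0]
wrist_force: [-5.1, 2.5, 15.6]
finger_gap: -0.0
grip_force: 8.0
```

Lid shut with about 15 N. I'm lifting, opening, moving over the front-left corner, then re-measuring the box.

>>> {"op": "jog_arm", "data": {"gripper": [0, 0, 0, 1, 1, 1, 1, 1], "offset": [[0, 0, 0.5], [0, 0, 2.5], [0, 0, 6], [0, 2, 9], [0, 5, 10], [-1, 10, 10], [-3, 14, 10], [-3, 16, 10]], "twist": [0, 0, 0, 0, 0, 0, 0, 0]}}

```text
clock: 6.3
tcp_pos: [0.4448, 0.0016, 0.1731]
orientation: [-0.001, 0.423, 0.906, -0.0]
wrist_force: [0.3, 0.1, 0.8]
finger_gap: 0.0855
grip_force: 0.0
```

Run:
```python
from h import *
c=cam("scene"); im=c["image"]
cv2.imwrite("pics/e.png",cv2.resize(im[175:315,290:430,::-1],None,fx=4.2,fy=4.2,interpolation=cv2.INTER_CUBIC))
up=cv2.resize(im[175:315,290:430],None,fx=8,fy=8,interpolation=cv2.INTER_CUBIC); h=cv2.cvtColor(up,cv2.COLOR_RGB2HSV)
m=cv2.inRange(h,(122,90,40),(150,255,255)); k,lab,st,_=cv2.connectedComponentsWithStats(m); i=1+st[1:,4].argmax(); q=max(cv2.findContours((lab==i).astype(np.uint8),0,1)[0],key=cv2.contourArea)
a=cv2.approxPolyDP(q,14,True)[:,0].astype(float); p=(a+.5)/8-.5+[290,175]
for x,y,w0,w5 in zip(a,p,plane(c,p,0)*1000,plane(c,p,.052)*1000): print((x*4.2/8).round(),w0[:2].round(1),w5[:2].round(1))
```

```text
[ 67. 200.] [488.7 -60.2] [ 468.3 -102. ]
[ 70. 258.] [ 469.7 -101.9] [ 450.7 -140.5]
[158. 415.] [ 461.2 -220. ] [ 442.8 -249.7]
[296. 364.] [ 544.2 -226.7] [ 519.6 -255.9]
[303. 306.] [ 569.9 -194.8] [ 543.4 -226.5]
[158. 355.] [ 480.5 -186. ] [ 460.6 -218.3]
[127. 298.] [ 484.3 -143. ] [ 464.2 -178.5]
[106. 283.] [ 479.  -127.6] [ 459.3 -164.3]
```

View pics/e.png

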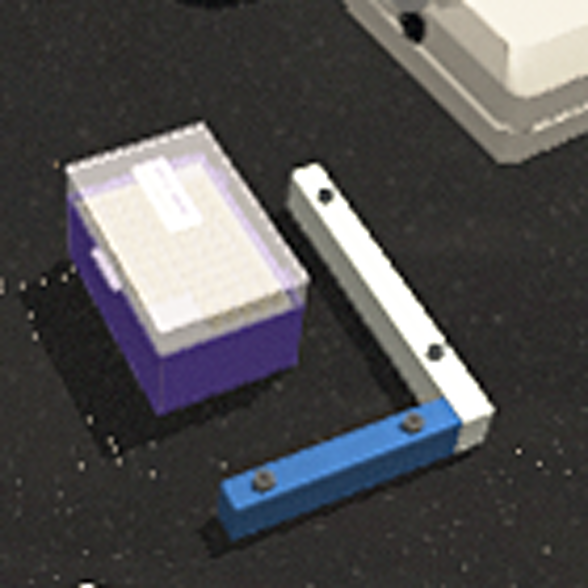

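The lid is shut flush and the box is at about (506.5,-164), front-left corner near (470,-100). There's a latch tab at the middle of the front, so I'll use a gap of about 55 mm to clear it and straddle that corner. Descending now.

>>> {"op": "jog_arm", "data": {"gripper": [0.65, 0.65, 0.65, 0.65, 0.65, 0.65, 0.65, 0.65], "offset": [[0.7, -3, 0], [1.5, -6, 0], [2.2, -9, -1], [2.7, -10.4, -2], [2.7, -10.4, -4], [2.7, -10.4, -6], [2.7, -10.4, -7], [2.7, -10.4, -7]], "twist": [0, 0, 0, 0, 0, 0, 0, 0]}}

```text
clock: 7.35
tcp_pos: [0.473, -0.1038, 0.1026]
orientation: [-0.001, 0.424, 0.906, 0.0]
wrist_force: [0.1, 0.3, 0.7]
finger_gap: 0.0554
grip_force: 0.0
```

>>> {"op": "jog_arm", "data": {"gripper": [0.65, 0.65, 0.65, 0.65, 0.65, 0.65, 0.65, 0.65], "offset": [[0, 0, -1.5], [0, 0, -3], [0, 0, -4.5], [0, 0, -6], [0, 0, -7.5], [0, 0, -8.3], [0, 0, -8.8], [0, 0, -8.8]], "twist": [0, 0, 0, 0, 0, 0, 0, 0]}}

```text
clock: 8.35
tcp_pos: [0.4736, -0.1043, 0.0151]
orientation: [-0.0, 0.424, 0.906, 0.0]
wrist_force: [0.2, -0.1, -0.3]
finger_gap: 0.0555
grip_force: 0.0
```

>>> {"op": "jog_arm", "data": {"gripper": [0.65, 0.65, 0.65, 0.65, 0.65, 0.65, 0.65, 0.65], "offset": [[0.2, -0.3, 0], [0.5, -0.7, 0], [0.7, -1.1, 0], [1.0, -1.5, 0], [1.2, -1.9, 0], [1.4, -2.3, 0], [1.7, -2.7, 0], [1.9, -3.1, 0]], "twist": [0, 0, 0, 0, 0, 0, 0, 0]}}

```text
clock: 9.35
tcp_pos: [0.4928, -0.1356, 0.0153]
orientation: [0.0, 0.424, 0.906, 0.0]
wrist_force: [-0.7, 4.0, 2.6]
finger_gap: 0.0553
grip_force: 0.0
```

>>> {"op": "jog_arm", "data": {"gripper": [0.65, 0.65, 0.65, 0.65, 0.65, 0.65, 0.65, 0.65], "offset": [[0.2, -0.4, 0], [0.5, -0.8, 0], [0.7, -1.2, 0], [1.0, -1.6, 0], [1.2, -2.0, 0], [1.5, -2.4, 0], [1.7, -2.8, 0], [1.9, -3.1, 0]], "twist": [0, 0, 0, 0, 0, 0, 0, 0]}}

```text
clock: 10.35
tcp_pos: [0.5118, -0.1666, 0.0153]
orientation: [0.0, 0.424, 0.906, 0.0]
wrist_force: [-0.9, 3.3, 1.8]
finger_gap: 0.0555
grip_force: 0.0
```

Run:
```python
from h import *
c=cam("scene"); im=c["image"]
cv2.imwrite("pics/f.png",cv2.resize(im[175:315,290:430,::-1],None,fx=4.2,fy=4.2,interpolation=cv2.INTER_CUBIC))
```

```text
(no output)
```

View pics/f.png

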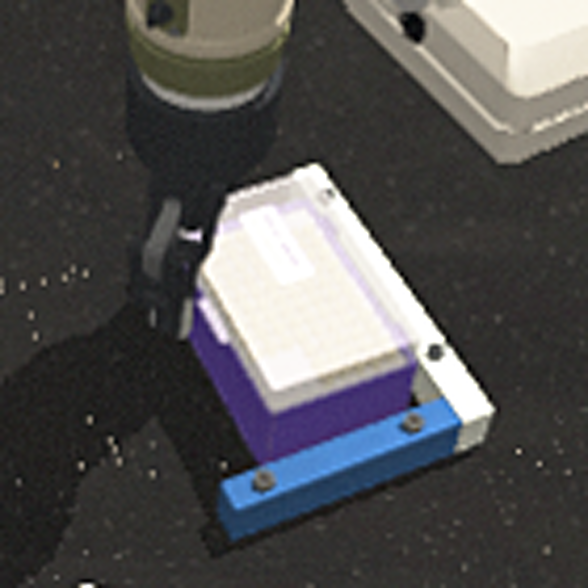

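The box stays square and is about 13 mm short of each bar (right side near (340,430), blue bar edge near (340,437)). Continuing slowly.

>>> {"op": "jog_arm", "data": {"gripper": [0.65, 0.65, 0.65, 0.65, 0.65, 0.65, 0.65, 0.65], "offset": [[0.2, -0.2, 0], [0.3, -0.4, 0], [0.5, -0.6, 0], [0.7, -0.8, 0], [0.8, -0.9, 0], [0.9, -1.0, 0], [1.0, -1.1, 0], [1.0, -1.1, 0]], "twist": [0, 0, 0, 0, 0, 0, 0, 0]}}

```text
clock: 11.4
tcp_pos: [0.5216, -0.1773, 0.0153]
orientation: [-0.0, 0.424, 0.906, 0.0]
wrist_force: [-2.4, 2.7, 1.6]
finger_gap: 0.0553
grip_force: 0.0
```

>>> {"op": "jog_arm", "data": {"gripper": [0.65, 0.65, 0.65, 0.65, 0.65, 0.65, 0.65, 0.65], "offset": [[0.1, 0, 0], [0.1, 0, 0], [0.2, 0, 0], [0.2, 0, 0], [0.3, 0, 0], [0.3, 0, 0], [0.3, 0, 0], [0.3, 0, 0]], "twist": [0, 0, 0, 0, 0, 0, 0, 0]}}

```text
clock: 12.4
tcp_pos: [0.5225, -0.1769, 0.015]
orientation: [-0.002, 0.424, 0.906, -0.001]
wrist_force: [-8.1, 2.7, 5.8]
finger_gap: 0.0554
grip_force: 0.0
```

The back is on the aluminium bar at 8 N. Now pushing toward the blue bar.

>>> {"op": "jog_arm", "data": {"gripper": [0.65, 0.65, 0.65, 0.65, 0.65, 0.65, 0.65, 0.65], "offset": [[0, -0.1, 0], [0, -0.1, 0], [0, -0.2, 0], [0, -0.2, 0], [0, -0.3, 0], [0, -0.3, 0], [0, -0.4, 0], [0, -0.4, 0]], "twist": [0, 0, 0, 0, 0, 0, 0, 0]}}

```text
clock: 13.4
tcp_pos: [0.5222, -0.1776, 0.0148]
orientation: [-0.003, 0.423, 0.906, 0.002]
wrist_force: [-8.2, 12.5, 8.9]
finger_gap: 0.0554
grip_force: 0.0
```

>>> {"op": "jog_arm", "data": {"gripper": [0.65, 0.65, 0.65, 0.65, 0.65, 0.65, 0.65, 0.65], "offset": [[0, -0.1, 0], [0, -0.1, 0], [0, -0.2, 0], [0, -0.2, 0], [0, -0.3, 0], [0, -0.3, 0], [0, -0.3, 0], [0, -0.3, 0]], "twist": [0, 0, 0, 0, 0, 0, 0, 0]}}

```text
clock: 14.4
tcp_pos: [0.5217, -0.178, 0.0146]
orientation: [-0.004, 0.422, 0.907, 0.004]
wrist_force: [-6.7, 20.3, 11.1]
finger_gap: 0.0556
grip_force: 0.0
```

>>> {"op": "jog_arm", "data": {"gripper": [0.65, 0.65, 0.65, 0.65, 0.65, 0.65, 0.65, 0.65], "offset": [[0, 0.1, 0], [0, 0.2, 0], [0, 0.3, 0], [0.1, 0.3, 0], [0.2, 0.3, 0], [0.2, 0.3, 0], [0.2, 0.3, 0], [0.2, 0.3, 0]], "twist": [0, 0, 0, 0, 0, 0, 0, 0]}}

```text
clock: 15.4
tcp_pos: [0.5224, -0.1777, 0.0146]
orientation: [-0.005, 0.423, 0.906, 0.001]
wrist_force: [-12.1, 12.0, 10.5]
finger_gap: 0.0553
grip_force: 0.0
```

Run:
```python
from h import *
c=cam("scene"); im=c["image"]
cv2.imwrite("pics/g.png",cv2.resize(im[195:305,310:420,::-1],None,fx=5.4,fy=5.4,interpolation=cv2.INTER_CUBIC))
```

```text
(no output)
```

View pics/g.png

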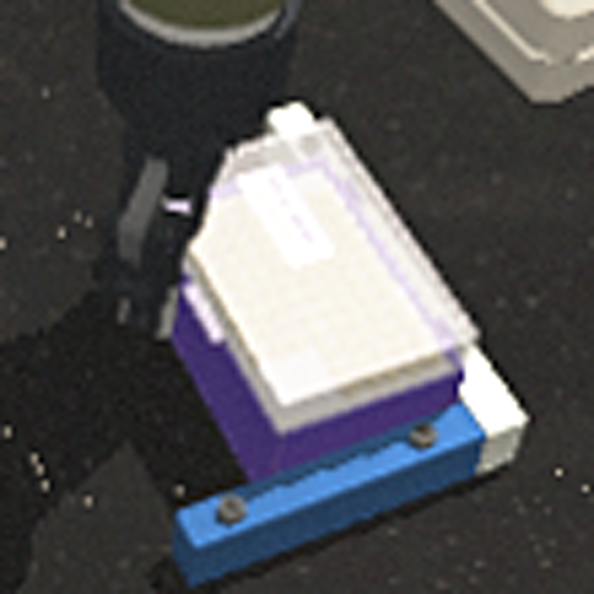

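The box sits against both bars: its right side meets the blue bar's inner edge (250,475)-(460,405), and the hinge overhangs the aluminium bar. A numeric check of the top corners next.

Run:
```python
from h import *
c=cam("scene")
def P(z,*p): return plane(c,[((x+.5)/5.4-.5+310,(y+.5)/5.4-.5+195) for x,y in p],z)[:,:2]*1000
o=np.array([586.5,-297]);t=np.radians(-5.1);R=np.array([[np.cos(t),-np.sin(t)],[np.sin(t),np.cos(t)]])
print("lid FR,BR,BL in stop", ((P(.076,(280,434),(478,341),(328,121))-o)@R).round(1).tolist())
print("base BR z52?", ((P(.052,(463,360),(283,425))-o)@R).round(1).tolist())
print("blue inner edge at contact z30", ((P(.03,(252,480),(462,408))-o)@R).round(1).tolist())
```

```text
lid FR,BR,BL in stop [[-93.6, -10.1], [-4.0, -2.8], [-1.0, 120.1]]
base BR z52? [[-1.3, 5.1], [-81.0, 6.3]]
blue inner edge at contact z30 [[-95.1, 0.9], [-2.5, -2.6]]
```

Run:
```python
from h import *
c=cam("scene"); im=c["image"]
o=np.array([586.5,-297]);t=np.radians(-5.1);R=np.array([[np.cos(t),-np.sin(t)],[np.sin(t),np.cos(t)]])
up=cv2.resize(im[175:315,290:430],None,fx=8,fy=8,interpolation=cv2.INTER_CUBIC); h=cv2.cvtColor(up,cv2.COLOR_RGB2HSV)
m=cv2.inRange(h,(122,90,40),(150,255,255)); k,lab,st,_=cv2.connectedComponentsWithStats(m); i=1+st[1:,4].argmax(); M=lab==i
# upper boundary of purple right face at columns -> base top edge z=.052
for cx in range(500,1000,40):
    y=np.nonzero(M[:,cx])[0]
    if len(y)<5: continue
    p=(np.array([[cx,y.min()],[cx,y.max()]])+.5)/8-.5+[290,175]
    print(cx,y.min(),y.max(),"top",((plane(c,p[:1],.052)[0,:2]*1000-o)@R).round(1),"low@30",((plane(c,p[1:],.03)[0,:2]*1000-o)@R).round(1))
# depth on the right-hand face / lid top
s=c["z_map"][175:315,290:430]; v,u=np.nonzero(s>0); Q=depth(c,np.c_[u+290,v+175])*1000
L=Q[(Q[:,2]>72)&(Q[:,2]<80)]; q=(L[:,:2]-o)@R; k=(q[:,0]>-110)&(q[:,0]<30)&(q[:,1]>-20)&(q[:,1]<130); q=q[k]
print("lid top",len(q),np.percentile(q,[1,99],axis=0).round(1).tolist(), np.percentile(L[k,2],[5,50,95]))
e=cv2.minAreaRect(q[q[:,1]<70].astype(np.float32)); print(e)
print(env.get_state()["wrist_force"])
```

```text
500 684 825 top [-84.6  44.3] low@30 [-96.7  17.1]
540 754 870 top [-85.2  20.2] low@30 [-93.4   0.6]
580 805 854 top [-83.1   2.2] low@30 [-81.4   0.8]
620 790 840 top [-71.4   2.1] low@30 [-69.7   0.4]
660 775 824 top [-59.6   2.1] low@30 [-57.5   0.6]
700 763 809 top [-48.2   1.3] low@30 [-45.4   0.5]
740 748 793 top [-36.2   1.2] low@30 [-33.1   0.7]
780 734 776 top [-24.2   0.9] low@30 [-20.4   1.2]
820 719 763 top [-12.    0.8] low@30 [-8.3  0.5]
lid top 1622 [[-85.2, 1.6], [-1.0, 119.4]] [72.74026508 74.57531941 76.56341282]
((-54.59281921386719, 34.91869354248047), (110.31061553955078, 69.87086486816406), 0.02842322550714016)
[-11.94796932  10.78940968  10.61119907]
```

The box is flush to within 1–2 mm of the calibration. One quick check of the lid plane's slope, then I hand in if it's flat.

Run:
```python
from h import *
c=cam("scene")
o=np.array([586.5,-297]);t=np.radians(-5.1);R=np.array([[np.cos(t),-np.sin(t)],[np.sin(t),np.cos(t)]])
v,u=np.mgrid[175:315,290:430]; Q=depth(c,np.c_[u.ravel(),v.ravel()])*1000; q=(Q[:,:2]-o)@R
k=(abs(q[:,0]+42)<38)&(abs(q[:,1]-40)<38)&(abs(Q[:,2]-75)<10); A=np.c_[q[k],np.ones(k.sum())]
s=np.linalg.lstsq(A,Q[k,2],rcond=None)[0]; print(k.sum(),s); f=env.get_state()["wrist_force"]; print(f)
if abs(s[0])<.03 and abs(s[1])<.03: print(env.hand_in())
```

```text
1053 [ 5.95973857e-03 -7.03873366e-03  7.50464933e+01]
[-12.53803754  11.80618698  10.48716859]
the job is handed in; nothing more can be done
None
```

I shut the lid, pushed the box into the corner and handed the job in with the arm still pressing about 12 N toward each bar; the camera check put the box within about 2 mm of its seat and the lid flat, but the system returned no verdict.

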